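# Scrub the inside of a leaning steel cup with a bottle brush

### The job

Take the bottle brush from its blue pot and scrub the inside of the steel cup that leans in the stand: keeping the brush in line with the cup, push it down the middle until the bristles press firmly on the cup's bottom, then draw it up to near the rim with the bristles rubbing against the lower side of the wall (the side the cup leans towards); then press on the bottom again and draw it up rubbing against the opposite, upper side. Scrub gently, do not shift the cup or its stand's tilt, leave the other things where they are, and stand the brush back in its pot, bristles down, and let go.

Things in the scene. Friction and masses are not known exactly. Their poses are not given: they have to be found in the camera images.
- brush: Bottle brush 205 mm long, standing bristles down. Origin: centre of the bristles' flat lower end when unflexed; z up the brush. Round wooden handle 24 mm in diameter from 115 to 205 mm up z, thin neck from 60 mm; bristles 44 mm in diameter, 0 to 60 mm. The neck gives sideways (400 N/m at the bristles, up to 15 mm), the head along z (1000 N/m, up to 16 mm). 0.3 kg
- brush_head: The white bristle head with its wire, the part that scrubs. Origin 108 mm above its lower end, in the neck under the handle; z up the brush
- brush_tip (a point): Centre of the flat lower end of the bristle head
- cup: Round steel cup 120 mm tall, 87 mm wide, inside 79 to 81 mm, dark sleeve, on a stiff tilting joint. Origin: on its axis, 60 mm above foot and below rim; z out of the mouth. It leans towards its -x: -x is the lower side of the wall, +x the upper. Inner bottom: a flat disc square to the axis, its height hidden, 10 to 40 mm above the foot (thick insulation, differs from cup to cup): feel for it
- cup_rim (a point): Centre of the cup's mouth, at the rim; 60 mm along z from the cup's origin
- cup_bottom (a point): Centre of the underside of the cup's foot, 60 mm below the cup's origin along z (not the inner bottom)
- stand: Grey stand fixed to the worktop, base plate 125 x 135 x 15 mm, posts 107 mm tall at 56 mm either side (its y) of the cup. Origin: centre of its underside; the cup leans towards its -x; the cup's tilting axis is 90 mm above the worktop
- pot: Blue ceramic pot for the brush, fixed to the worktop, 73 mm outside and 66 mm inside diameter, 70 mm tall, inner floor 6 mm up. Origin: centre of its underside, z up
- striped_mug: Bystander: striped mug 86 x 120 x 90 mm, origin under it
- green_mug: Bystander: white mug, green inside, 86 x 120 x 96 mm, origin under it
- pepper_mill: Bystander: dark wooden pepper mill 58 x 58 x 170 mm, origin under it
- spice_jar: Bystander: spice jar 41 x 41 x 105 mm, origin under it
- lemon: Bystander: lemon 70 x 51 x 52 mm, origin under it
- garlic: Bystander: garlic bulb 60 x 57 x 58 mm, origin under it
- green_apple: Bystander: green apple 75 x 75 x 69 mm, origin under it

How it is judged (in metres and radians):
On the way, in this order (a step that is already met when the one before it is completed fails the run):
1. the bristles press on the middle of the cup's bottom with over 3 N, brush within 0.12 rad of the cup's axis and its tip within 11 mm of it (contact force between brush_head and cup above 3 N and z of brush_tip in the frame of cup below -0.008 m and z of brush_tip in the frame of cup_bottom above 0 m and angle between the z axis of brush and the z axis of cup, either way round below 0.12 rad and x of brush_tip in the frame of cup between -0.011 and 0.011 m and y of brush_tip in the frame of cup between -0.011 and 0.011 m), for 0.1 s.
2. the brush is drawn up, its tip 72 to 112 mm above the foot, bristles against the lower (-x) side of the wall with over 0.7 N (contact force between brush_head and cup above 0.7 N and z of brush_tip in the frame of cup between 0.012 and 0.052 m and x of brush_tip in the frame of cup between -0.03 and -0.006 m and y of brush_tip in the frame of cup between -0.03 and 0.03 m), for 0.1 s.
3. the bristles press on the middle of the bottom again (all of step 1), for 0.1 s.
4. the brush is drawn up, tip 72 to 112 mm above the foot, bristles against the upper (+x) side of the wall with over 0.7 N (contact force between brush_head and cup above 0.7 N and z of brush_tip in the frame of cup between 0.012 and 0.052 m and x of brush_tip in the frame of cup between 0.006 and 0.03 m and y of brush_tip in the frame of cup between -0.03 and 0.03 m), for 0.1 s.
At the end, for the whole second after the job is handed in: The brush stands in the pot at rest and let go, bristles down: tip within 8 mm of the pot's inner floor and 20 mm of its axis, leaning less than 0.25 rad (z of brush_tip in the frame of pot between 0 and 0.014 m and horizontal distance between brush_tip and pot below 0.02 m and angle between brush's own z axis and vertical below 0.25 rad and linear speed of brush below 0.02 m/s); the robot touches nothing.
It fails at once if the bristles press on the cup with over 25 N (contact force between brush_head and cup above 25 N).
It fails at once if the cup is shifted or tilted (rim moved over 10 mm) (distance of cup_rim from where it was at the start of the episode above 0.01 m).
It fails at once if a bystander is moved over 30 mm (distance of any of striped_mug, green_mug, pepper_mill, spice_jar, lemon, garlic, green_apple from where it was at the start of the episode above 0.03 m).
It also fails if it takes over 67 s, if anything falls off the work surface, if the arm or the gripper's body presses on something with over 40 N, if the wrist force passes 120 N, or if a joint passes its speed limit or range.

### The arm

A 6-joint arm with a two-finger parallel gripper is mounted at the origin on a cart in front of the work surface, level with it; the furniture and walls round the work are solid. World frame = base frame: x ahead of the robot, y to its left, z up, the work surface at z = 0. Lengths are in mm, angles in rad, forces in N, time in s.
With the tool pointing down it reaches from about 350 to 975 mm from the base axis. Payload 7.1 kg.
Tool frame: the origin (TCP) lies midway between the tips of the shut fingers; the grasp point (between the pads) lies 19 mm behind it; z points along the fingers, y is the line along which they close (so a half turn about z gives the same grasp; the last joint's range is limited). The gripper opens to 88 mm and grips with 3 to 60 N. Pads are 20 mm wide; open, the fingers measure 115 mm over their backs; the gripper's body (75 mm by 178 mm) begins 61 mm behind the grasp point.
Start: joints at [-1.161, 0.423, 1.63, -0, 1.089, -0.019], TCP at [259.877, -568.391, 222.675] pointing down, gripper open.
Joint ranges: [-3, 3], [-0.9, 2.11], [0.09, 2.58], [-1.31, 4.45], [0.11, 2.69], [-2.54, 2.54]. Speed limits (rad/s): [2.39, 2.39, 3.01, 3.14, 3.14, 3.14].

### API

Orientations are given as a rotation vector (axis times angle).
In Python, from workcell import get_obs, get_image, camera_params, close_job gives the robot as it stands.
- The arm moves only by the shell command python3 -m creep 'ROWS' [OPENING]. ROWS is a JSON object of lists of equal length, an entry for each row: "delta_pos": the shift along the tool's x, y, z in m, a list of three; "twist": the turn, a rotation vector about the tool's x, y, z in degrees, a list of three. A call has 1 to 20 rows; each row shifts and turns the commanded pose from where the row before left it, along the tool's axes as they then stand; what a row does not reach is not made up. A row lasts 1/12 s, in which the tool goes at most 41.7 mm and 7.16 degrees, less where a joint would pass 70% of its speed; a pose out of reach is approached as far as the arm can. A call with a gripper value outside its range is refused whole. OPENING is the opening, from 0 (shut) to 1 (fully open), set as the call begins (- or left out, the last holds). The fingers move at their own pace and stop on an object; the grip force is fixed at half the most. Time passes only in rows, so rows that do not move let the fingers close. It gives the time, the measured TCP pose, the force, the opening and the grip force at its end, in the units of the state.
- get_obs(): the state, without advancing time (a new reading comes with each control period).
- get_image(name): name is "side" or "top"; returns (picture, depth): 480x640x3 uint8, red, green, blue; 480x640 float32, mm along the optical axis (not along the pixel's ray), 0 where there is no reading.
- camera_params(name): a dict with "camera_matrix" (3x3 intrinsics, pixels), "extrinsics" (4x4, takes a point from camera to world coordinates). Camera axes: x right, y down, z forward; pixel columns grow to the right and rows downward; lengths in mm; the calibration is good to about 2 mm. A picture is of the moment at which its call begins. camera_params takes no time and is no camera call.
- close_job(): hands the job in; it is judged then, once.
The state is a dict: "t": time; "qpos": joint angles; "qvel": joint speeds; "joint_torque": joint torques, N m; "ee_pos": TCP position; "orientation": TCP orientation; "ft_force": force on the tool from outside, world axes, zero at the start; "moment": the same for the moment, N m; "width": finger opening in mm; "grasp_force": force on a finger pad.
Only numpy, scipy, OpenCV 4.12 (cv2) and the standard library are available. Lean on these libraries where they do the work, as an engineer would, in place of code of your own. Each camera call takes 0.05 s, during which the arm holds its last target. There are 200 camera calls.

## Working session

There is one attempt and no reset: what is moved stays moved. The work goes in short steps, Python scripts to look and compute and a shell command to move; the robot and the scene stay as the last step left them, time stands still between calls to the robot, and variables do not carry over. Pictures are saved under pics/ and viewed, at most 10 in all, crops included, and the job is handed in when it is done.

```bash
mkdir -p pics; ls; python3 - <<'E'
from workcell import *
import cv2,numpy as np
for n in("side","top"):
    p,d=get_image(n); cv2.imwrite(f"pics/{n}0.png",p[:,:,::-1]); np.savez(f"{n}0.npz",p=p,d=d)
    c=camera_params(n); print(n,np.round(c["camera_matrix"],1).tolist(),np.round(c["extrinsics"],3).tolist())
print(get_obs())
E
```

```text
pics
side [[465.4, 0.0, 318.9], [0.0, 465.4, 243.1], [0.0, 0.0, 1.0]] [[0.929, -0.312, 0.2, 325.117], [-0.37, -0.773, 0.516, -361.635], [-0.006, -0.553, -0.833, 816.455], [0.0, 0.0, 0.0, 1.0]]
top [[471.9, 0.0, 325.3], [0.0, 471.9, 236.6], [0.0, 0.0, 1.0]] [[0.018, -0.994, 0.11, 406.893], [-1.0, -0.017, 0.014, 66.338], [-0.013, -0.11, -0.994, 955.709], [0.0, 0.0, 0.0, 1.0]]
{'t': 0.1, 'qpos': array([-1.16099896e+00,  4.23753370e-01,  1.63057020e+00, -3.21934494e-05,
        1.08861026e+00, -1.90004415e-02]), 'qvel': array([ 0.00102904, -0.00221081, -0.0022021 , -0.00082488,  0.0003176 ,
        0.00031602]), 'joint_torque': array([-7.05552156e-04, -5.45614493e+01, -2.74323928e+01,  6.44448982e-02,
        1.87878491e-02, -2.92098173e-05]), 'ee_pos': array([ 259.6838348 , -567.96666874,  222.00337774]), 'orientation': array([-3.06837905e+00, -6.68149851e-01,  4.52780117e-04]), 'ft_force': array([ 0.23612666,  0.41773257, -0.10369036]), 'moment': array([ 0.00759085, -0.05947822,  0.04979671]), 'grasp_force': 0.0, 'width': 87.5018419506394}
```

View pics/side0.png

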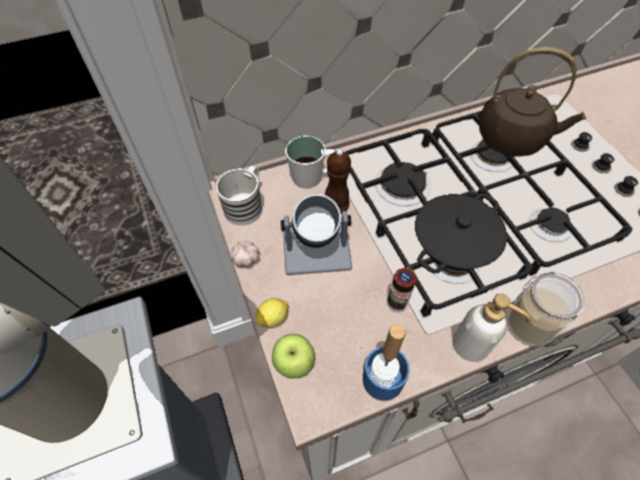

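View pics/top0.png

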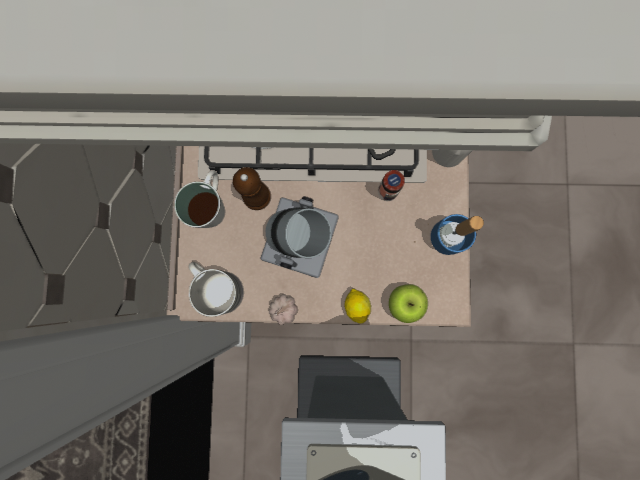

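Side view: pot at (386,372), handle top (397,332), cup mouth at (317,215) on the stand. Top view: pot (454,235), handle end (476,223), cup mouth ~(302,234), pivot knobs at (307,202) and (288,264).

```bash
cat > h.py <<'E'
import numpy as np,cv2
from workcell import camera_params
def cloud(n,f=None):
    z=np.load(f or f"{n}0.npz");p,d=z["p"],z["d"];c=camera_params(n);K=c["camera_matrix"];E=c["extrinsics"]
    v,u=np.mgrid[:480,:640]
    P=np.stack([(u-K[0,2])/K[0,0]*d,(v-K[1,2])/K[1,1]*d,d],-1)@E[:3,:3].T+E[:3,3]
    P[d==0]=np.nan
    return P,p
E
python3 - <<'E'
from h import *
for n in("top","side"):
    P,p=cloud(n)
    # local noise
    m=(abs(P[...,0]-515)<110)&(abs(P[...,1]-125)<110)&(P[...,2]>3)
    Q=P[m]; print(n,m.sum())
    for a,b in((10,20),(50,90),(95,115),(115,125),(125,135),(135,145),(145,155),(155,165),(165,200)):
        k=Q[(Q[:,2]>a)&(Q[:,2]<b)]
        if len(k):print(a,b,len(k),k[:,:2].min(0).round(),k[:,:2].max(0).round(),k[:,:2].mean(0).round())
    hm=P[...,2].copy(); 
    # handle top
    m=(p[...,0]>150)&(p[...,2]<110)&(p[...,0].astype(int)-p[...,2]>60)&(P[...,2]>110)&(P[...,1]<-100)
    Q=P[m];print("handle",len(Q))
    for a in range(110,220,10):
        k=Q[(Q[:,2]>a)&(Q[:,2]<a+10)]
        if len(k):print(a,len(k),k.min(0).round(),k.max(0).round())
    hsv=cv2.cvtColor(p,cv2.COLOR_RGB2HSV)
    m=(hsv[...,0]>100)&(hsv[...,0]<118)&(hsv[...,1]>140)&(P[...,2]>64)&(P[...,2]<76)&(P[...,1]<-80)
    Q=P[m];
    if len(Q):print("pot rim",len(Q),Q[:,:2].min(0),Q[:,:2].max(0),cv2.minEnclosingCircle(Q[:,:2].astype(np.float32)))
a=cv2.imread("pics/top0.png")[185:300,235:365];b=cv2.imread("pics/side0.png")[180:290,265:375]
cv2.imwrite("pics/c.png",np.hstack([cv2.resize(x,(400,400),interpolation=cv2.INTER_CUBIC) for x in(a,b)]))
E
```

```text
top 84043
10 20 1297 [430.  55.] [615. 234.] [499. 135.]
50 90 1451 [444.  87.] [613. 235.] [521. 141.]
95 115 713 [445.  76.] [591. 231.] [510. 127.]
115 125 335 [464.  68.] [601. 232.] [516. 133.]
125 135 217 [462.  68.] [588. 228.] [508. 118.]
135 145 247 [461.  79.] [619. 235.] [540. 163.]
145 155 370 [462.  95.] [618. 235.] [561. 186.]
155 165 299 [478. 115.] [610. 235.] [565. 191.]
165 200 35 [589. 214.] [600. 224.] [594. 218.]
handle 138
200 127 [ 507. -173.  205.] [ 527. -153.  210.]
210 11 [ 507. -171.  210.] [ 525. -155.  211.]
side 5805
10 20 1958 [430.  57.] [619. 217.] [502. 110.]
50 90 1703 [443.  87.] [616. 235.] [526. 154.]
95 115 483 [443.  75.] [608. 229.] [523. 147.]
115 125 201 [462.  71.] [613. 232.] [543. 161.]
125 135 195 [460.  69.] [613. 226.] [528. 139.]
135 145 228 [459.  78.] [617. 233.] [549. 165.]
145 155 264 [462.  99.] [616. 234.] [560. 182.]
155 165 205 [478. 121.] [609. 235.] [561. 188.]
165 200 28 [587. 215.] [598. 225.] [593. 220.]
handle 100
140 29 [ 680. -183.  145.] [ 708. -157.  150.]
150 9 [ 679. -175.  150.] [ 700. -166.  152.]
170 15 [ 690. -206.  176.] [ 721. -177.  180.]
180 30 [ 684. -196.  180.] [ 710. -158.  184.]
200 17 [ 507. -173.  203.] [ 524. -156.  210.]
pot rim 23 [ 480.63690609 -202.53063385] [ 549.69902428 -133.90701611] ((515.0371704101562, -167.70285034179688), 35.09164047241211)
```

View pics/c.png

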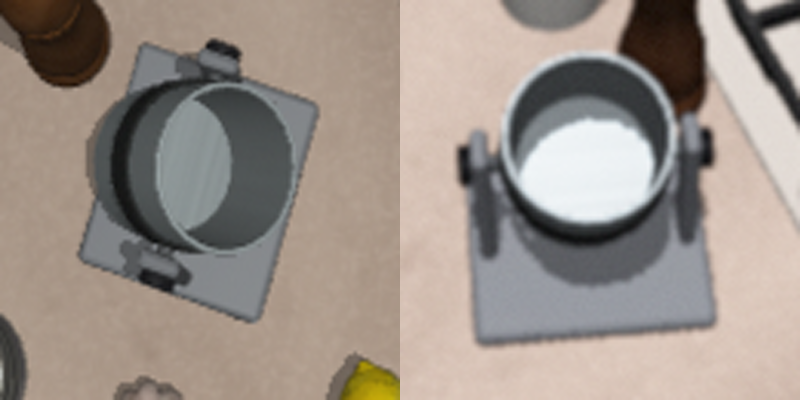

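The cup leans to the right in the top image (towards -y, the pot side), and the inner bottom is visible in both views. Next I fit the bottom plane and the cylinder.

```bash
cat > fit.py <<'E'
from h import *
from scipy.optimize import least_squares
def run(ns):
    Q=[]
    for n in ns:
        P,p=cloud(n); Q.append(P[(np.hypot(P[...,0]-513,P[...,1]-118)<75)&(P[...,2]>25)&(P[...,2]<170)])
    Q=np.vstack(Q)
    def geo(x):
        c=np.array([x[0],x[1],90.]);a=np.array([x[2],x[3],1.]);a/=np.linalg.norm(a)
        h=(Q-c)@a; return c,a,h,np.linalg.norm(Q-c-h[:,None]*a,axis=1)
    def f(x):
        c,a,h,r=geo(x); e=np.minimum(abs(r-43.5),abs(r-40)); e[(h<-15)|(e>8)]=8
        return e
    best=min((least_squares(f,[513,120,s*np.sin(.28),-s*np.cos(.28)],loss="soft_l1",x_scale=[5,5,.1,.1],diff_step=1e-4) for s in(.2,.3,.4,.5,.6)),key=lambda s:s.cost)
    c,a,h,r=geo(best.x)
    w=(r>38)&(r<45.5); H=h[w]; hist=np.histogram(H,np.arange(30,80,2))[0]
    in_=(r<36)&(h<45); print(ns,"c",c.round(1),"a",a.round(3),"tilt",np.degrees(np.arccos(a[2])).round(1),"cost",best.cost,"hist",hist,"rim pct",np.percentile(H[H<75],[97,99,99.7]).round(1))
    B=Q[(r<34)&(h<30)]; hb=h[(r<34)&(h<30)]
    for _ in range(3):
        m=B.mean(0); nrm=np.linalg.svd(B-m)[2][2]; nrm*=np.sign(nrm[2]); k=abs((B-m)@nrm)<4; B=B[k]; hb=hb[k]
    print(" bottom plane n",nrm.round(3),"h",np.median(hb).round(1),len(B))
run(["top"]);run(["side"]);run(["top","side"])
for n in("top","side"):
    P,p=cloud(n);Q=P[(np.hypot(P[...,0]-515,P[...,1]+168)<45)&(P[...,2]>60)]
    for lo,hi in((62,80),(195,215)):
        k=Q[(Q[:,2]>lo)&(Q[:,2]<hi)]; print(n,lo,len(k),k.min(0).round(1),k.max(0).round(1),k.mean(0).round(1))
E
python3 fit.py
```

```text
['top'] c [510.4 137.2  90. ] a [-0.12  -0.512  0.851] tilt 31.7 cost 9246.616533653503 hist [30 38 38 44 43 41 31 49 37 41 37 31 54 67 78 66 65 45 18  1  0  0  0  0] rim pct [64.4 66.  66.7]
 bottom plane n [-0.136 -0.313  0.94 ] h -21.6 337
['side'] c [509.2 133.4  90. ] a [-0.114 -0.406  0.907] tilt 25.0 cost 11282.577019076896 hist [ 17  15  21  13  17  17  22  18  16  15  20  17  32  68 110  55  11   0
   0   0   0   0   0   0] rim pct [61.2 62.  62.6]
 bottom plane n [-0.121 -0.424  0.898] h -25.3 822
['top', 'side'] c [509.3 134.4  90. ] a [-0.1   -0.473  0.875] tilt 28.9 cost 20805.971299818368 hist [ 56  63  58  59  49  61  63  46  64  58  58  57  62 153 181 138  65  12
   0   0   0   0   0   0] rim pct [61.7 63.1 64.3]
 bottom plane n [-0.123 -0.419  0.9  ] h -24.5 1343
top 62 519 [ 480.6 -204.8   62. ] [ 552.7 -131.8   75.4] [ 514.9 -162.    66.5]
top 195 197 [ 505.7 -174.6  195.1] [ 527.5 -151.7  211.1] [ 516.2 -161.7  206.3]
side 62 708 [ 479.8 -202.9   62. ] [ 552.4 -130.7   78.2] [ 513.7 -168.    66.3]
side 195 251 [ 505.2 -173.5  195. ] [ 527.1 -150.8  211.2] [ 515.2 -163.7  206.2]
```

```bash
cat > fit2.py <<'E'
from h import *
from scipy.optimize import least_squares
S=[]
for n in("top","side"):
    P,p=cloud(n);hsv=cv2.cvtColor(p,cv2.COLOR_RGB2HSV)
    g=(hsv[...,0]>95)&(hsv[...,0]<135)&(hsv[...,1]>15)&(np.hypot(P[...,0]-505,P[...,1]-125)<110)&(P[...,2]>9)&(P[...,2]<21)
    Q=P[g][:,:2].astype(np.float32)
    r=cv2.minAreaRect(Q);print(n,len(Q),"plate",r)
    R=np.array([1.,1,1]);C=P[(np.hypot(P[...,0]-505,P[...,1]-110)<80)&(P[...,2]>95)&(P[...,2]<170)]
    a=np.array([-.115,-.41,.905]);a/=np.linalg.norm(a);c=np.array([509.5,134,90.])
    for _ in range(6):
        h=(C-c)@a;r=np.linalg.norm(C-c-h[:,None]*a,axis=1);m=(r>37)&(r<47)&(h>50)&(h<72)
        W=C[m];hw=h[m];e1=np.cross(a,[1,0,0]);e1/=np.linalg.norm(e1);e2=np.cross(a,e1)
        th=np.arctan2((W-c)@e2,(W-c)@e1);b=((th+np.pi)/(2*np.pi)*36).astype(int)%36
        T=np.array([W[b==i][hw[b==i]>np.percentile(hw[b==i],60)].mean(0) for i in range(36) if (b==i).sum()>2])
        mu=T.mean(0);a=np.linalg.svd(T-mu)[2][2];a*=np.sign(a[2])
        f=lambda x:np.linalg.norm((T-mu)-((T-mu)@a)[:,None]*a-x[0]*e1-x[1]*e2,axis=1)-x[2]
        s=least_squares(f,[0,0,41.7],loss="soft_l1");rim=mu+s.x[0]*e1+s.x[1]*e2;c=rim-60*a
    print(" rim",rim.round(1),"a",a.round(3),"tilt",np.degrees(np.arccos(a[2])).round(1),"leanyaw",np.degrees(np.arctan2(a[1],a[0])).round(1),"orig",c.round(1),"R",s.x[2].round(1),len(T),"planeres",np.std((T-mu)@a).round(2))
E
python3 fit2.py
```

```text
top 8 plate ((519.2813110351562, 157.1855926513672), (47.93246078491211, 141.18753051757812), 58.376808166503906)
 rim [502.8 106.9 143.8] a [-0.136 -0.429  0.893] tilt 26.7 leanyaw -107.6 orig [511.  132.6  90.2] R 41.6 36 planeres 0.47
side 1510 plate ((508.20709228515625, 127.0702133178711), (110.53203582763672, 128.16363525390625), 73.06832885742188)
 rim [501.8 107.9 143.9] a [-0.121 -0.433  0.893] tilt 26.7 leanyaw -105.6 orig [509.1 133.9  90.3] R 41.6 36 planeres 0.7
```

Fit: cup origin ≈ (510,133,90), tilt 26.7° towards yaw −107°, inner bottom ≈ 25 mm below the origin. Pot axis ≈ (516,−168), handle centre ≈ (516,−163). First move: raise and go above the handle.

```bash
cat >> h.py <<'E'
from scipy.spatial.transform import Rotation as Ro
from workcell import get_obs
y=np.radians(73.1);t=np.radians(26.7)
A=np.array([-np.sin(t)*np.cos(y),-np.sin(t)*np.sin(y),np.cos(t)])   # cup z
CY=np.array([-np.sin(y),np.cos(y),0]);CX=np.cross(CY,A);O=np.array([510.,133.2,90.2])
RV=np.stack([CY,[np.cos(y),np.sin(y),0],[0,0,-1]],1)  # vertical grasp: tool x = cup y
RC=np.stack([CY,CX,-A],1)
def to(p,R,o=None):
    o=o or get_obs();C=Ro.from_rotvec(o["orientation"])
    print("t",round(o["t"],2),"pos",o["ee_pos"].round(1),"delta tool mm",(C.inv().apply(np.array(p)-o["ee_pos"])).round(1),"twist deg",(C.inv()*Ro.from_matrix(R)).as_rotvec(degrees=True).round(1),"q",o["qpos"].round(2),"F",o["ft_force"].round(1),"w",o["width"].round(1),"g",o["grasp_force"].round(1))
def cupf():  # TCP & force in cup frame
    o=get_obs();M=np.stack([CX,CY,A],1);print("cup frame TCP",((o["ee_pos"]-O)@M).round(1),"F",(o["ft_force"]@M).round(2))
E
python3 -m creep '{"delta_pos":[[0,0,-0.02],[0,0,-0.02],[0.02,-0.013,0],[0.025,-0.0164,0],[0.025,-0.0164,0],[0.025,-0.0164,0],[0.025,-0.0164,0],[0.025,-0.0164,0],[0.025,-0.0164,0],[0.025,-0.0164,0],[0.025,-0.0164,0],[0.025,-0.0164,0],[0.025,-0.0164,0],[0.025,-0.0164,0],[0.025,-0.0164,0],[0.025,-0.0164,0],[0.025,-0.0164,0],[0.025,-0.0164,0],[0,0,0],[0,0,0]],"twist":[[0,0,0],[0,0,0],[0,0,0],[0,0,0],[0,0,0],[0,0,0],[0,0,0],[0,0,0],[0,0,0],[0,0,0],[0,0,0],[0,0,0],[0,0,0],[0,0,0],[0,0,0],[0,0,0],[0,0,0],[0,0,0],[0,0,0],[0,0,0]]}' 1
python3 -c "
from h import *
to([516.2,-163,250],RV)"
```

```text
t: 1.77
ee_pos: [511.7, -167.5, 262.3]
orientation: [-3.068, -0.673, 0.001]
ft_force: [0.3, -0.1, 0.8]
width: 88.0
grasp_force: 0.0Traceback (most recent call last):
  File "<string>", line 3, in <module>
    to([516.2,-163,250],RV)
    ~~^^^^^^^^^^^^^^^^^^^^^
  File "h.py", line 18, in to
    print("t",round(o["t"],2),"pos",o["ee_pos"].round(1),"delta tool mm",(C.inv().apply(np.array(p)-o["ee_pos"])).round(1),"twist deg",(C.inv()*Ro.from_matrix(R)).as_rotvec(degrees=True).round(1),"q",o["qpos"].round(2),"F",o["ft_force"].round(1),"w",o["width"].round(1),"g",o["grasp_force"].round(1))
                                                                                                                                                                                                                                                          ^^^^^^^^^^^^^^^^
AttributeError: 'float' object has no attribute 'round'
```

```bash
sed -i 's/o\["width"\].round(1)/round(float(o["width"]),1)/; s/o\["grasp_force"\].round(1)/round(float(o["grasp_force"]),1)/' h.py
python3 -m creep '{"delta_pos":[[0,0,0],[0,0,0],[0,0,0],[0,0,0],[0,0,0],[0,0,0],[0,0,0],[0,0,0],[0,0,0],[0,0,0],[0,0,0],[0,0,0],[0,0,0],[0,0,0],[0,0,0],[0,0,0],[0,0,0],[0,0,0],[0,0,0],[0,0,0]],"twist":[[0,0,-6.9],[0,0,-6.9],[0,0,-6.9],[0,0,-6.9],[0,0,-6.9],[0,0,-6.9],[0,0,-6.9],[0,0,-6.9],[0,0,-6.9],[0,0,-6.9],[0,0,-6.9],[0,0,-6.9],[0,0,-6.9],[0,0,-6.9],[0,0,-6.9],[0,0,-6.9],[0,0,-6.9],[0,0,-6.9],[0,0,-6.9],[0,0,-6.9]]}'
python3 -c "
from h import *
to([516.2,-163,250],RV)"
```

```text
t: 3.43
ee_pos: [510.5, -169.9, 262.5]
orientation: [-0.469, -3.106, 0.0]
ft_force: [-0.3, 0.3, 0.3]
width: 88.0
grasp_force: 0.0
t 3.43 pos [ 510.5 -169.9  262.5] delta tool mm [-3.4  8.2 12.5] twist deg [-0.  -0.  -0.3] q [-0.34  0.25  1.78 -0.    1.11 -1.61] F [-0.3  0.3  0.3] w 88.0 g 0.0
```

```bash

python3 -m creep '{"delta_pos":[[-0.0034,0.0082,0],[0,0,0],[0,0,0.0155],[0,0,0.02],[0,0,0.02],[0,0,0.02],[0,0,0.02],[0,0,0.02],[0,0,0],[0,0,0]],"twist":[[0,0,0],[0,0,0],[0,0,0],[0,0,0],[0,0,0],[0,0,0],[0,0,0],[0,0,0],[0,0,0],[0,0,0]]}'
python3 - <<'E'
from h import *
to([516.2,-163,147],RV)
from workcell import get_image
p,d=get_image("side");cv2.imwrite("pics/s1.png",cv2.resize(p[230:430,280:520,::-1],(720,600)))
E
```

```text
t: 4.27
ee_pos: [516.4, -161.8, 146.5]
orientation: [-0.48, -3.102, -0.001]
ft_force: [0.9, -0.3, 0.2]
width: 87.7
grasp_force: 0.0
t 4.27 pos [ 516.4 -161.8  146.5] delta tool mm [-0.2 -1.2 -0.5] twist deg [-0.  -0.1 -0.7] q [-0.33  0.41  1.87 -0.    0.87 -1.59] F [ 0.9 -0.3  0.2] w 87.7 g 0.0
```

View pics/s1.png

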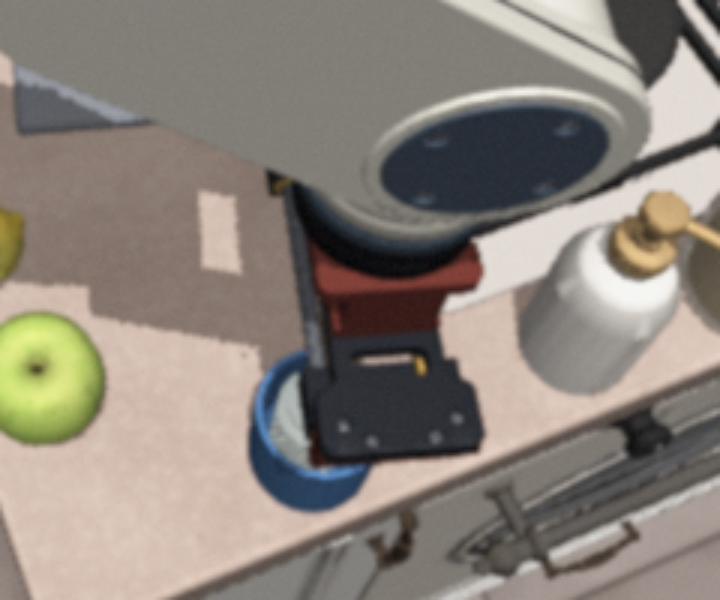

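The crop shows the open gripper straddling the handle above the pot (pot at ~(310,430) in the crop), clear of the soap bottle. I close the fingers now.

```bash

python3 -m creep '{"delta_pos":[[0,0,0],[0,0,0],[0,0,0],[0,0,0],[0,0,0],[0,0,0],[0,0,0],[0,0,0],[0,0,0],[0,0,0]],"twist":[[0,0,0],[0,0,0],[0,0,0],[0,0,0],[0,0,0],[0,0,0],[0,0,0],[0,0,0],[0,0,0],[0,0,0]]}' 0
python3 - <<'E'
from h import *
to([516.2,-163,147],RV)
E
```

```text
t: 5.15
ee_pos: [517.1, -161.8, 147.1]
orientation: [-0.476, -3.105, 0.0]
ft_force: [0.5, 0.0, -0.5]
width: 24.8
grasp_force: 0.1
t 5.15 pos [ 517.1 -161.8  147.1] delta tool mm [ 0.5 -1.4  0.1] twist deg [-0.  -0.  -0.5] q [-0.33  0.41  1.87 -0.    0.87 -1.59] F [ 0.5  0.  -0.5] w 24.8 g 0.1
```

```bash

python3 -m creep '{"delta_pos":[[0,0,0],[0,0,0],[0,0,0],[0,0,0],[0,0,-0.01],[0,0,-0.02],[0,0,-0.02],[0,0,-0.02],[0,0,-0.02],[0,0,-0.02],[0,0,-0.02],[0,0,-0.02],[0,0,-0.02],[0,0,-0.02],[0,0,-0.02],[0,0,0],[0,0,0]],"twist":[[0,0,0],[0,0,0],[0,0,0],[0,0,0],[0,0,0],[0,0,0],[0,0,0],[0,0,0],[0,0,0],[0,0,0],[0,0,0],[0,0,0],[0,0,0],[0,0,0],[0,0,0],[0,0,0],[0,0,0]]}'
python3 - <<'E'
from h import *
from workcell import get_image
to(O+(60+25+141)*A,RC)
for n in("side","top"):
    p,d=get_image(n);np.savez(n+"1.npz",p=p,d=d)
    if n=="side":cv2.imwrite("pics/s2.png",p[:,:,::-1])
E
```

```text
t: 6.57
ee_pos: [517.2, -161.8, 357.9]
orientation: [0.476, 3.104, -0.0]
ft_force: [-0.4, -0.3, -3.1]
width: 23.3
grasp_force: 30.0
t 6.57 pos [ 517.2 -161.8  357.9] delta tool mm [ 94.4 177.7  65.6] twist deg [-26.7   0.2  -0.5] q [-0.33  0.17  1.67  0.    1.31 -1.59] F [-0.4 -0.3 -3.1] w 23.3 g 30.0
```

View pics/s2.png

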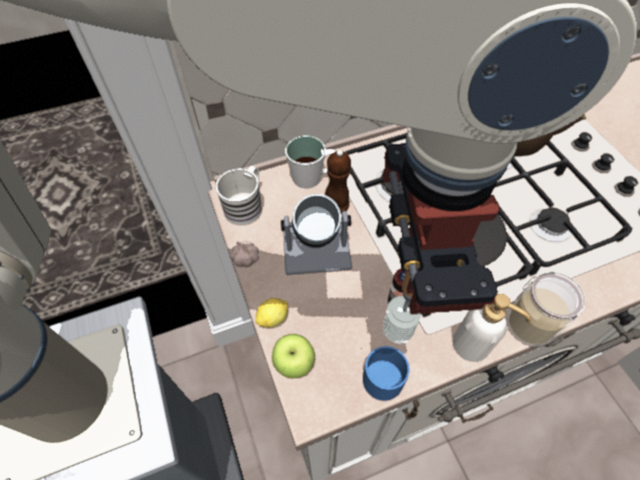

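```bash

python3 -m creep '{"delta_pos":[[0.009,0.018,0],[0.009,0.018,0],[0.009,0.018,0],[0.009,0.018,0],[0.009,0.018,0],[0.009,0.018,0],[0.009,0.018,0],[0.009,0.018,0],[0.009,0.018,0],[0.013,0.016,0],[0,0,0],[0,0,0],[0,0,0],[0,0,0],[0,0,0],[0,0,0],[0,0,0],[0,0,0],[0,0,0]],"twist":[[0,0,0],[0,0,0],[0,0,0],[0,0,0],[0,0,0],[0,0,0],[0,0,0],[0,0,0],[0,0,0],[0,0,0],[-4,0,0],[-4,0,0],[-4,0,0],[-4,0,0],[-4,0,0],[-4,0,0],[-2.7,0,0],[0,0,0],[0,0,0]]}'
python3 - <<'E'
from h import *
to(O+(60+25+141)*A,RC);cupf()
for n in("side","top"):
    P,p=cloud(n,n+"1.npz")
    m=(np.hypot(P[...,0]-517,P[...,1]+162)<40)&(P[...,2]>205)&(P[...,2]<285)&(p.min(-1)>110)&(np.ptp(p.astype(int),-1)<40)
    Q=P[m];print(n,len(Q))
    for a in range(205,285,10):
        k=Q[(Q[:,2]>a)&(Q[:,2]<a+10)]
        if len(k)>5:print(a,len(k),k.min(0).round(),k.max(0).round())
E
```

```text
t: 8.25
ee_pos: [480.0, 35.5, 355.6]
orientation: [0.457, 2.959, 0.7]
ft_force: [0.5, 0.6, -3.1]
width: 23.5
grasp_force: 30.0
t 8.25 pos [480.   35.5 355.6] delta tool mm [ -0.5 -27.9  57.1] twist deg [-0.1  0.1 -0.6] q [-0.24  0.04  1.89  0.49  1.23 -1.68] F [ 0.5  0.6 -3.1] w 23.5 g 30.0
cup frame TCP [ 28.    0.3 283. ] F [-0.81 -0.3  -3.11]
side 1152
215 80 [ 496. -183.  215.] [ 531. -150.  225.]
225 107 [ 495. -183.  225.] [ 530. -151.  235.]
235 91 [ 495. -183.  235.] [ 531. -150.  245.]
245 107 [ 496. -183.  245.] [ 532. -151.  255.]
255 130 [ 496. -183.  255.] [ 529. -151.  265.]
265 603 [ 496. -183.  265.] [ 535. -140.  275.]
275 31 [ 503. -175.  275.] [ 525. -149.  285.]
top 782
215 30 [ 495. -160.  216.] [ 530. -141.  225.]
225 48 [ 495. -161.  225.] [ 528. -141.  235.]
235 37 [ 495. -162.  235.] [ 529. -141.  245.]
245 41 [ 495. -163.  245.] [ 532. -141.  255.]
255 85 [ 495. -169.  255.] [ 533. -141.  265.]
265 537 [ 495. -183.  265.] [ 538. -142.  275.]
```

```bash

python3 -m creep '{"delta_pos":[[0,-0.008,0.017],[0,-0.01,0.02],[0,-0.01,0.02],[0,0,0],[0,0,0],[0,0,0]],"twist":[[0,0,0],[0,0,0],[0,0,0],[0,0,0],[0,0,0],[0,0,0]]}'
python3 - <<'E'
from h import *
to(O+(60+25+141)*A,RC);cupf()
from workcell import get_image
p,d=get_image("side");q,d=get_image("top");cv2.imwrite("pics/s3.png",np.hstack([cv2.resize(x[:,:,::-1],(400,400)) for x in(p[120:300,230:410],q[150:310,220:380])]))
E
```

```text
t: 8.75
ee_pos: [481.6, 37.0, 294.6]
orientation: [0.452, 2.956, 0.701]
ft_force: [0.5, -0.4, -2.3]
width: 23.5
grasp_force: 30.0
t 8.75 pos [481.6  37.  294.6] delta tool mm [ 0.8 -2.3  1.7] twist deg [-0.   0.3 -0.4] q [-0.24  0.11  1.96  0.53  1.1  -1.76] F [ 0.5 -0.4 -2.3] w 23.5 g 30.0
cup frame TCP [  2.3  -0.8 227.7] F [-1.23 -0.56 -1.95]
```

View pics/s3.png

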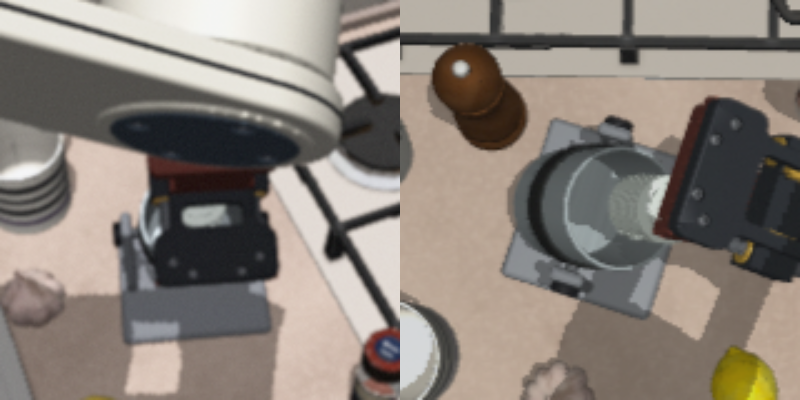

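The brush is in front of the cup mouth and in line with it (top crop ~(640,205)). I push in.

```bash

python3 -m creep '{"delta_pos":[[0,-0.002,0],[0,0,0.01],[0,0,0.01],[0,0,0.01],[0,0,0.01],[0,0,0.01],[0,0,0.01],[0,0,0.01],[0,0,0.01],[0,0,0.01],[0,0,0.01],[0,0,0],[0,0,0]],"twist":[[0,0,0],[0,0,0],[0,0,0],[0,0,0],[0,0,0],[0,0,0],[0,0,0],[0,0,0],[0,0,0],[0,0,0],[0,0,0],[0,0,0],[0,0,0]]}'
python3 -c "
from h import *
to(O+(-25+141)*A,RC);cupf()"
```

```text
t: 9.93
ee_pos: [493.6, 78.2, 202.8]
orientation: [0.453, 2.957, 0.702]
ft_force: [-1.2, -0.3, -3.1]
width: 23.9
grasp_force: 30.0
t 9.93 pos [493.6  78.2 202.8] delta tool mm [ 0.3  0.6 10.4] twist deg [-0.   0.2 -0.5] q [-0.15  0.25  2.04  0.62  0.88 -1.82] F [-1.2 -0.3 -3.1] w 23.9 g 30.0
cup frame TCP [ -0.7  -0.3 126.4] F [-1.91  1.09 -2.46]
```

```bash

python3 -m creep '{"delta_pos":[[0,0,0.004],[0,0,0.004],[0,0,0],[0,0,0]],"twist":[[0,0,0],[0,0,0],[0,0,0],[0,0,0]]}' | tail -0
python3 -c "
from h import *
cupf()"
python3 -m creep '{"delta_pos":[[0,0,0.003],[0,0,0],[0,0,0]],"twist":[[0,0,0],[0,0,0],[0,0,0]]}' | tail -0
python3 -c "
from h import *
cupf()"
python3 -m creep '{"delta_pos":[[0,0,0.003],[0,0,0],[0,0,0]],"twist":[[0,0,0],[0,0,0],[0,0,0]]}' | tail -0
python3 -c "
from h import *
cupf()"
```

```text
cup frame TCP [ -0.5  -0.8 119.1] F [-1.   -0.08 -3.01]
cup frame TCP [ -0.5  -1.  116.3] F [-1.47  0.21  0.51]
cup frame TCP [ -0.5  -1.  113.2] F [-2.03 -0.17  3.76]Exception ignored on flushing sys.stdout:
BrokenPipeError: [Errno 32] Broken pipe
Exception ignored on flushing sys.stdout:
BrokenPipeError: [Errno 32] Broken pipe
Exception ignored on flushing sys.stdout:
BrokenPipeError: [Errno 32] Broken pipe
```

```bash

python3 -m creep '{"delta_pos":[[0,0,0.002],[0,0,0],[0,0,0],[0,0,0],[0,0,0]],"twist":[[0,0,0],[0,0,0],[0,0,0],[0,0,0],[0,0,0]]}' >/dev/null
python3 -c "
from h import *
cupf()"
python3 -m creep '{"delta_pos":[[0,0,-0.008],[0,0,-0.008],[0,-0.006,-0.003],[0,-0.006,-0.002],[0,-0.006,-0.002],[0,0,0],[0,0,0]],"twist":[[0,0,0],[0,0,0],[0,0,0],[0,0,0],[0,0,0],[0,0,0],[0,0,0]]}' >/dev/null
python3 -c "
from h import *
cupf()"
```

```text
cup frame TCP [ -0.5  -0.9 111.2] F [-3.18  0.36  5.17]
cup frame TCP [-18.9  -0.4 134.1] F [-0.6   0.03 -2.52]
```

```bash

python3 -m creep '{"delta_pos":[[0,-0.003,0],[0,0,0],[0,0,0]],"twist":[[0,0,0],[0,0,0],[0,0,0]]}' >/dev/null
python3 -c "
from h import *
cupf()"
python3 -m creep '{"delta_pos":[[0,-0.003,0],[0,0,0],[0,0,0]],"twist":[[0,0,0],[0,0,0],[0,0,0]]}' >/dev/null
python3 -c "
from h import *
cupf()"
```

```text
cup frame TCP [-21.2  -0.5 134. ] F [ 2.71  1.34 -0.67]
cup frame TCP [-24.1  -0.6 134.2] F [5.02 0.13 0.43]
```

```bash

python3 -m creep '{"delta_pos":[[0,0.001,-0.006],[0,0,-0.006],[0,0,-0.006],[0,0,-0.006],[0,0,-0.006],[0,0,-0.006],[0,0,-0.006],[0,0,0],[0,0,0],[0,0,0]],"twist":[[0,0,0],[0,0,0],[0,0,0],[0,0,0],[0,0,0],[0,0,0],[0,0,0],[0,0,0],[0,0,0],[0,0,0]]}' >/dev/null
python3 -c "
from h import *
to(O+(-25+141)*A,RC);cupf()"
```

```text
t 13.1 pos [481.3  37.1 237. ] delta tool mm [ 0.9 23.6 60.2] twist deg [-0.   0.3 -0.5] q [-0.24  0.19  2.02  0.57  0.98 -1.84] F [ 0.4  1.7 -1.2] w 24.0 g 30.0
cup frame TCP [-23.6  -0.4 176.2] F [ 1.08  0.11 -1.83]
```

```bash

python3 -m creep '{"delta_pos":[[0,-0.001,0],[0,0,0],[0,0,0],[0,0,0]],"twist":[[0,0,0],[0,0,0],[0,0,0],[0,0,0]]}' >/dev/null
python3 -c "
from h import *
cupf()"
python3 -m creep '{"delta_pos":[[0.001,0.006,0],[0,0.006,0],[0,0.006,0],[0,0.006,0],[0,0,0.01],[0,0,0.01],[0,0,0.01],[0,0,0.01],[0,0,0.01],[0,0,0.004],[0,0,0],[0,0,0]],"twist":[[0,0,0],[0,0,0],[0,0,0],[0,0,0],[0,0,0],[0,0,0],[0,0,0],[0,0,0],[0,0,0],[0,0,0],[0,0,0],[0,0,0]]}' >/dev/null
python3 -c "
from h import *
cupf()"
```

```text
cup frame TCP [-24.5  -0.3 176. ] F [ 1.22 -0.34  0.49]
cup frame TCP [ -0.7   0.5 121.6] F [-0.84 -0.05 -2.08]
```

```bash

python3 -m creep '{"delta_pos":[[0,0.001,0.003],[0,0,0.003],[0,0,0.002],[0,0,0],[0,0,0]],"twist":[[0,0,0],[0,0,0],[0,0,0],[0,0,0],[0,0,0]]}' >/dev/null
python3 -c "
from h import *
cupf()"
python3 -m creep '{"delta_pos":[[0,0,0.003],[0,0,0],[0,0,0],[0,0,0],[0,0,0]],"twist":[[0,0,0],[0,0,0],[0,0,0],[0,0,0],[0,0,0]]}' >/dev/null
python3 -c "
from h import *
cupf()"
```

```text
cup frame TCP [  0.6  -0.3 114.4] F [-1.57 -0.75  2.06]
cup frame TCP [ 5.000e-01 -1.000e-01  1.113e+02] F [-1.99 -0.96  5.28]
```

```bash

python3 -m creep '{"delta_pos":[[0,0,-0.008],[0,0,-0.008],[0,0.006,-0.003],[0,0.006,-0.002],[0,0.006,-0.002],[0,0.002,0],[0,0,0],[0,0,0]],"twist":[[0,0,0],[0,0,0],[0,0,0],[0,0,0],[0,0,0],[0,0,0],[0,0,0],[0,0,0]]}' >/dev/null
python3 -c "
from h import *
cupf()"
python3 -m creep '{"delta_pos":[[0,0.002,0],[0,0,0],[0,0,0]],"twist":[[0,0,0],[0,0,0],[0,0,0]]}' >/dev/null
python3 -c "
from h import *
cupf()"
```

```text
cup frame TCP [ 20.5   0.5 133.8] F [-2.77 -1.03 -1.31]
cup frame TCP [ 22.1   0.3 133.9] F [-5.22  0.3  -0.72]
```

Contact with the upper wall is about 3.5 N. I draw up along it.

```bash

python3 -m creep '{"delta_pos":[[0,0,-0.006],[0,0,-0.006],[0,0,-0.006],[0,0,-0.006],[0,0,-0.006],[0,0,-0.006],[0,0,-0.006],[0,0,0],[0,0,0]],"twist":[[0,0,0],[0,0,0],[0,0,0],[0,0,0],[0,0,0],[0,0,0],[0,0,0],[0,0,0],[0,0,0]]}' >/dev/null
python3 -c "
from h import *
cupf()"
python3 -m creep '{"delta_pos":[[0,0.001,0],[0,0.001,0],[0,0,0],[0,0,0],[0,0,0]],"twist":[[0,0,0],[0,0,0],[0,0,0],[0,0,0],[0,0,0]]}' >/dev/null
python3 -c "
from h import *
cupf()"
```

```text
cup frame TCP [ 22.6   0.  176.6] F [-2.79  1.04 -1.82]
cup frame TCP [ 24.4   0.4 175.9] F [-2.7   0.11 -0.83]
```

```bash

python3 -m creep '{"delta_pos":[[0,0.0015,0],[0,0.0015,0],[0,0,0],[0,0,0],[0,0,0]],"twist":[[0,0,0],[0,0,0],[0,0,0],[0,0,0],[0,0,0]]}' >/dev/null
python3 -c "
from h import *
cupf()"
python3 -m creep '{"delta_pos":[[0,-0.006,0],[0,-0.007,0],[0,-0.007,0],[0,-0.007,0],[0,0,0],[0,0,0]],"twist":[[0,0,0],[0,0,0],[0,0,0],[0,0,0],[0,0,0],[0,0,0]]}' >/dev/null
python3 -c "
from h import *
cupf()"

```

```text
cup frame TCP [ 27.4   0.4 176. ] F [-4.51  0.05 -1.08]
cup frame TCP [-1.00e-01  6.00e-01  1.76e+02] F [-0.88 -0.59 -2.73]
```

```bash

python3 -m creep '{"delta_pos":[[0,0,-0.014],[0,0,-0.014],[0,0,-0.014],[0,0,-0.014],[0,0,-0.014],[0,0,-0.014],[0,0,-0.014],[0,0,-0.014],[0,0,-0.014],[0,0,0],[0,0,0],[0,0,0],[0,0,0],[0,0,0],[0,0,0],[0,0,0],[0,0,0],[0,0,0]],"twist":[[0,0,0],[0,0,0],[0,0,0],[0,0,0],[0,0,0],[0,0,0],[0,0,0],[0,0,0],[0,0,0],[4,0,0],[4,0,0],[4,0,0],[4,0,0],[4,0,0],[4,0,0],[2.7,0,0],[0,0,0],[0,0,0]]}' >/dev/null
python3 -c "
from h import *
to([516.5,-168,360],RV)"

```

```text
t 19.77 pos [469.6   5.1 360.2] delta tool mm [ -96.3 -151.2   -0.2] twist deg [ 0.1 -0.  -0.4] q [-0.02  0.04  1.8   0.    1.3  -1.28] F [ 0.4  0.7 -3.7] w 23.6 g 30.0
```

```bash

python3 -m creep '{"delta_pos":[[-0.0096,-0.015,0],[-0.0096,-0.015,0],[-0.0096,-0.015,0],[-0.0096,-0.015,0],[-0.0096,-0.015,0],[-0.0096,-0.015,0],[-0.0096,-0.015,0],[-0.0096,-0.015,0],[-0.0096,-0.015,0],[-0.0096,-0.015,0],[0,-0.001,0],[0,0,0],[0,0,0],[0,0,0]],"twist":[[0,0,0],[0,0,0],[0,0,0],[0,0,0],[0,0,0],[0,0,0],[0,0,0],[0,0,0],[0,0,0],[0,0,0],[0,0,0],[0,0,0],[0,0,0],[0,0,0]]}' >/dev/null
python3 - <<'E'
from h import *
from workcell import get_image
to([516.5,-168,360],RV)
x0,y0,z0=get_obs()["ee_pos"]
for n in("side","top"):
    p,d=get_image(n);np.savez(n+"2.npz",p=p,d=d)
    if n=="side":cv2.imwrite("pics/s4.png",p[:,:,::-1])
    P,p=cloud(n,n+"2.npz")
    m=(np.hypot(P[...,0]-x0,P[...,1]-y0)<40)&(P[...,2]>205)&(P[...,2]<285)&(p.min(-1)>110)&(np.ptp(p.astype(int),-1)<40)
    Q=P[m];print(n,len(Q))
    for a in range(205,285,10):
        k=Q[(Q[:,2]>a)&(Q[:,2]<a+10)]
        if len(k)>5:print(a,len(k),k.min(0).round(),k.max(0).round())
E
```

```text
t 20.93 pos [ 515.6 -168.3  360.2] delta tool mm [-0.8  0.5  0.2] twist deg [ 0.  -0.  -0.5] q [-0.34  0.17  1.66  0.    1.31 -1.6 ] F [-0.   0.7 -2.8] w 23.9 g 30.0
side 1158
215 59 [ 494. -189.  218.] [ 528. -157.  225.]
225 94 [ 494. -190.  225.] [ 529. -158.  235.]
235 107 [ 494. -190.  235.] [ 530. -158.  245.]
245 95 [ 494. -189.  246.] [ 529. -154.  255.]
255 106 [ 494. -190.  255.] [ 529. -160.  265.]
265 407 [ 494. -190.  265.] [ 532. -146.  275.]
275 290 [ 498. -188.  275.] [ 529. -152.  284.]
top 774
215 24 [ 496. -163.  218.] [ 524. -148.  225.]
225 25 [ 494. -166.  226.] [ 528. -148.  234.]
235 35 [ 495. -165.  236.] [ 519. -147.  245.]
245 39 [ 494. -172.  245.] [ 527. -148.  255.]
255 44 [ 495. -172.  255.] [ 529. -148.  265.]
265 326 [ 494. -189.  265.] [ 538. -147.  275.]
275 281 [ 495. -187.  275.] [ 536. -148.  280.]
```

View pics/s4.png

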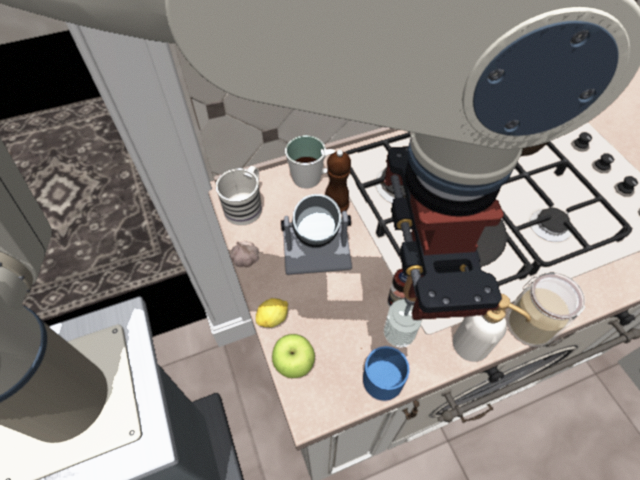

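The brush hangs straight above the pot (head at (402,322), pot at (386,372)) and the cup is unmoved. I lower it.

```bash

python3 -m creep '{"delta_pos":[[-0.0008,0,0.01],[0,0,0.02],[0,0,0.02],[0,0,0.02],[0,0,0.02],[0,0,0.02],[0,0,0.02],[0,0,0.02],[0,0,0.02],[0,0,0.02],[0,0,0.01],[0,0,0.008],[0,0,0],[0,0,0]],"twist":[[0,0,0],[0,0,0],[0,0,0],[0,0,0],[0,0,0],[0,0,0],[0,0,0],[0,0,0],[0,0,0],[0,0,0],[0,0,0],[0,0,0],[0,0,0],[0,0,0]]}' >/dev/null
python3 -c "
from h import *
to([516.5,-168,147],RV)"
python3 -m creep '{"delta_pos":[[0,0,0.003],[0,0,0.002],[0,0,0],[0,0,0]],"twist":[[0,0,0],[0,0,0],[0,0,0],[0,0,0]]}' >/dev/null
python3 -c "
from h import *
to([516.5,-168,147],RV)"

```

```text
t 22.2 pos [ 517.  -169.   152.4] delta tool mm [0.8 0.8 5.4] twist deg [ 0.   0.  -0.5] q [-0.34  0.4   1.86  0.    0.88 -1.6 ] F [ 0.5 -0.  -3.2] w 23.7 g 30.0
t 22.53 pos [ 517.4 -169.3  148. ] delta tool mm [1.3 0.9 1. ] twist deg [-0.   0.1 -0.5] q [-0.34  0.41  1.86 -0.    0.87 -1.6 ] F [ 1.3  0.3 -0.9] w 23.7 g 30.0
```

```bash

python3 -m creep '{"delta_pos":[[0.001,0.001,0.001],[0,0,0],[0,0,0]],"twist":[[0,0,0],[0,0,0],[0,0,0]]}' >/dev/null
python3 -c "
from h import *
to([516.5,-168,147],RV)"
python3 -m creep '{"delta_pos":[[0,0,0],[0,0,0],[0,0,0],[0,0,0],[0,0,0],[0,0,0],[0,0,0],[0,0,0],[0,0,0],[0,0,0],[0,0,0],[0,0,0]],"twist":[[0,0,0],[0,0,0],[0,0,0],[0,0,0],[0,0,0],[0,0,0],[0,0,0],[0,0,0],[0,0,0],[0,0,0],[0,0,0],[0,0,0]]}' 1
python3 -m creep '{"delta_pos":[[0,0,-0.01],[0,0,-0.02],[0,0,-0.02],[0,0,-0.02],[0,0,-0.02],[0,0,-0.02],[0,0,-0.03],[0,0,-0.03],[0,0,-0.03],[0,0,-0.02],[0,0,0],[0,0,0],[0,0,0],[0,0,0]],"twist":[[0,0,0],[0,0,0],[0,0,0],[0,0,0],[0,0,0],[0,0,0],[0,0,0],[0,0,0],[0,0,0],[0,0,0],[0,0,0],[0,0,0],[0,0,0],[0,0,0]]}' 
python3 - <<'E'
from h import *
from workcell import get_image
p,d=get_image("side");np.savez("side3.npz",p=p,d=d);cv2.imwrite("pics/s5.png",p[:,:,::-1])
P,p=cloud("side","side3.npz");Q=P[(np.hypot(P[...,0]-516,P[...,1]+168)<40)&(P[...,2]>195)&(P[...,2]<220)];print(len(Q),Q.min(0),Q.max(0))
E
```

```text
t 22.78 pos [ 516.5 -167.9  146.7] delta tool mm [ 0.  -0.1 -0.3] twist deg [-0.   0.1 -0.5] q [-0.34  0.41  1.87 -0.    0.87 -1.6 ] F [ 0.6 -1.5  0. ] w 23.7 g 30.0
t: 23.78
ee_pos: [516.1, -167.8, 146.2]
orientation: [0.476, 3.105, 0.0]
ft_force: [-0.4, 0.9, 0.8]
width: 87.5
grasp_force: 0.0
t: 24.95
ee_pos: [515.3, -167.5, 364.8]
orientation: [-0.476, -3.103, -0.001]
ft_force: [-0.9, -0.5, -0.6]
width: 87.9
grasp_force: 0.0
255 [ 506.34246642 -180.70772101  195.04836542] [ 528.40355039 -158.27957544  210.66023564]
```

View pics/s5.png

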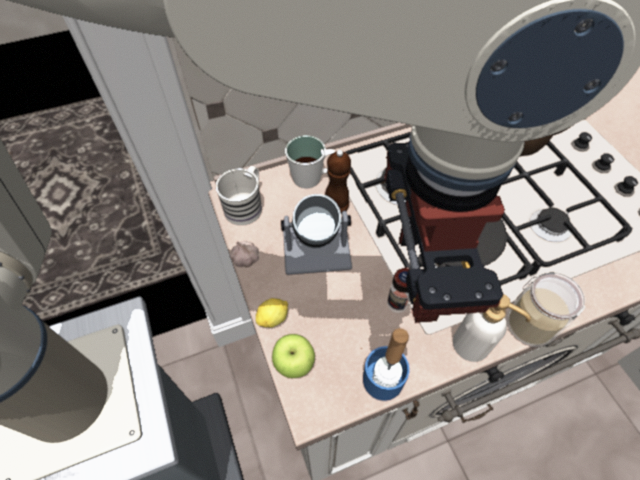

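The brush stands upright in the pot (handle at (397,348), top at z ≈ 211), the gripper is clear of it, and everything else is where it was.

```bash
python3 -c "
from workcell import *
print(close_job())"
```

```text
the job is handed in; nothing more can be done
None
```

I scrubbed the cup on both sides, pressing on its bottom before each pass (about 8 N on the bottom, an estimated 2.5–3 N on the walls near the rim), then stood the brush back in its pot, let go and handed the job in at about 25 s; the last picture shows the cup and bystanders unmoved, and no verdict came back.

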